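Pop open the muffin side of the pastry case

TASK

Open the muffin side of the pastry case so that it can be restocked: press that door in near its free edge until the touch latch lets go, back off so that the spring sets it ajar, then with the fingertips behind its edge push it wide open, about square to the case, and leave it there. Do not pinch the door, leave the croissant side shut, do not touch the pastries, and leave everything else on the counter where it stands.

Things in the scene. Friction and masses are not known exactly. Their poses are not given: they have to be found in the camera images.
- case: clear pastry case with steel edges, fixed, 200 deep (x) x 400 wide (y) x 200 mm tall. Origin: centre of its underside. Its front, with two doors side by side, faces AWAY from the robot: its x axis points out of the front, y to the robot's left, z up (yaw within 0.25 rad). The frame's front plane is at x = 100 mm; a partition at y = 0 parts the left (+y) and right (-y) compartments.
- muffins: a fixed tray with four round muffins in one compartment of the case (135 x 160 mm, 64 mm high with the muffins; origin: centre of the underside). Its y in the case's frame is about +98 or -98 mm and tells which door is the one to open.
- croissants: the like tray with four croissants, in the other compartment.
- left_door (a joint): left (+y) door's angle, rad: 0 shut and latched, slightly negative pressed in, positive opening outwards (away from the robot) up to 1.75; 1.57 is square to the case. Clear, 12 mm thick, steel frame, no handle, 190 wide x 190 mm tall, its top edge 198 mm above the counter. Vertical hinge at the case's outer left end; free edge 5 mm from the case's middle.
- left_press (a point): point on the left door's outer face, 42 mm in from the free edge (150 mm from the hinge), 40 mm below its top edge; moves with the door. A good place to press: with about 6 N the door goes in 5 to 6 mm, to its stop, and the touch latch lets go; as the finger backs off, the spring opens the door by itself to about 0.45 rad. A half-hearted press may leave it latched: press again.
- left_hinge (a point): point on the left door's hinge axis, 200 mm above the counter, in the plane of the shut door's inner face; in the case's frame at x = 107 mm, y = +197 mm. The hinge is stiff: beyond ajar the door takes 2 to 4 N at its free edge to push wider and stays where it is left (past square it eases back to about square). The small latch and striker lie within 40 mm of the case's floor, near the free edge.
- right_door (a joint): right (-y) door's angle, rad: 0 shut and latched, slightly negative pressed in, positive opening outwards (away from the robot) up to 1.75; 1.57 is square to the case. Clear, 12 mm thick, steel frame, no handle, 190 wide x 190 mm tall, its top edge 198 mm above the counter. Vertical hinge at the case's outer right end; free edge 5 mm from the case's middle.
- right_press (a point): point on the right door's outer face, 42 mm in from the free edge (150 mm from the hinge), 40 mm below its top edge; moves with the door. A good place to press: with about 6 N the door goes in 5 to 6 mm, to its stop, and the touch latch lets go; as the finger backs off, the spring opens the door by itself to about 0.45 rad. A half-hearted press may leave it latched: press again.
- right_hinge (a point): point on the right door's hinge axis, 200 mm above the counter, in the plane of the shut door's inner face; in the case's frame at x = 107 mm, y = -197 mm. The hinge is stiff: beyond ajar the door takes 2 to 4 N at its free edge to push wider and stays where it is left (past square it eases back to about square). The small latch and striker lie within 40 mm of the case's floor, near the free edge.
- paper_cup: white paper cup, 60 mm across, 80 mm tall, standing about 140 mm out in front of the middle of the case, just outside both doors' sweep; loose; origin: centre of its underside.
- shaker: glass sugar shaker, 52 mm across, 120 mm tall, beside the case's left end; loose; origin: centre of its underside.
- napkins: dark steel napkin holder 100 x 75 x 85 mm, beside the case's right end; loose; origin: centre of its underside.
- tongs: steel pastry tongs about 210 mm long, 12 mm high, lying crosswise on top of the case; loose; origin: centre of its underside.
- mug: white mug, 80 mm across, 90 mm tall; loose; origin: centre of its underside.
- plate: white plate, 160 mm across, 18 mm tall; loose; origin: centre of its underside.
- bell: brass counter bell, 80 mm across, 55 mm tall; loose; origin: centre of its underside.

How it is judged:
By the outcome, as a careful person would: the job done as asked, in the order asked, and still so for the second after the job is handed in, with the robot touching nothing.
It also fails if it takes over 51 s, if anything falls off the work surface, if the arm or the gripper's body presses on something with over 40 N, if the wrist force passes 120 N, or if a joint passes its speed limit or range.

ROBOT

A 7-joint arm with a two-finger parallel gripper is mounted at the origin on the work surface. World frame = base frame: x ahead of the robot, y to its left, z up, the work surface at z = 0. Lengths are in mm, angles in degrees, forces in N, time in s.
With the tool pointing down it reaches from about 350 to 900 mm from the base axis. Payload 7.2 kg.
Tool frame: the origin (TCP) lies midway between the tips of the shut fingers; the grasp point (between the pads) lies 19 mm behind it; z points along the fingers, y is the line along which they close (so a half turn about z gives the same grasp; the last joint's range is limited). The gripper opens to 88 mm and grips with 3 to 60 N. Pads are 20 mm wide; open, the fingers measure 115 mm over their backs; the gripper's body (75 mm by 178 mm) begins 61 mm behind the grasp point.
Start: joints at [-68.022, 23.554, -0.728, 91.456, 0.321, 64.991, -4.71], TCP at [272.876, 562.289, 198.753] pointing down, gripper open.
Joint ranges: [-169.25, 169.25], [-16.82, 113.86], [-84.01, 82.57], [7.8, 145.47], [-59.2, 239.2], [7.22, 106.19], [-163.78, 163.78]. Speed limits (degrees/s): [136.94, 136.94, 172.46, 172.46, 180, 180, 180].

INTERFACE

Orientations are given as a 3x3 rotation matrix whose columns are the frame's x, y, z axes.
In Python, from bench import state, snapshot, job_done gives the robot as it stands.
- The arm moves only by the tool drive_tool, never from a script. Its argument "deltas" is a list of rows, each a list of 7 numbers: the shift along the tool's x, y, z each as a share of 0.025 m, from -1 to 1, then the turn, a rotation vector about the tool's x, y, z each as a share of 0.08 rad, from -1 to 1, then the gripper's target within -1 to 1 (shut at 1, half-way at 0, fully open at -1). In form: [[tx, ty, tz, ax, ay, az, gripper], ...]. A call has 1 to 8 rows; each row shifts and turns the commanded pose from where the row before left it, along the tool's axes as they then stand; what a row does not reach is not made up. A row lasts 1/10 s, in which the tool goes at most 50 mm and 8.59 degrees, less where a joint would pass 70% of its speed; a pose out of reach is approached as far as the arm can. A call with a number of a shift or a turn outside -1 to 1 is refused whole. A call with a gripper value outside its range is refused whole. The fingers move at their own pace and stop on an object; "grip_force" is the grip in N (left out, the last holds). Time passes only in rows, so rows that do not move let the fingers close. It gives the time, the measured TCP pose, the force, the opening and the grip force at its end, in the units of the state.
- state(): the state, without advancing time (a new reading comes with each control period).
- snapshot(name): name is "scene" or "top" or "wrist"; returns a dict with "image" (480x640x3 uint8, red, green, blue), "depth" (480x640 float32, mm along the optical axis (not along the pixel's ray), 0 where there is no reading), "fx", "fy", "cx", "cy" (pixels), "cam_to_world" (4x4, takes a point from camera to world coordinates). Camera axes: x right, y down, z forward; pixel columns grow to the right and rows downward; lengths in mm; the calibration is good to about 2 mm. A picture is of the moment at which its call begins.
- job_done(): hands the job in; it is judged then, once.
The state is a dict: "t": time; "joint_pos": joint angles; "joint_velocities": joint speeds; "joint_efforts": joint torques, N m; "tool_pos": TCP position; "tcp_rot": TCP orientation; "ft_force": force on the tool from outside, world axes, zero at the start; "torque": the same for the moment, N m; "width": finger opening in mm; "gripper_force": force on a finger pad.
Only numpy, scipy, OpenCV 4.12 (cv2) and the standard library are available. Lean on these libraries where they do the work, as an engineer would, in place of code of your own. Each camera call takes 0.05 s, during which the arm holds its last target. There are 200 camera calls.

## Working session

There is one attempt and no reset: what is moved stays moved. The work goes in short steps, Python scripts to look and compute and a tool call to move; the robot and the scene stay as the last step left them, time stands still between calls to the robot, and variables do not carry over. Pictures are saved under pics/ and viewed, at most 10 in all, crops included, and the job is handed in when it is done.

Besides the shell and the picture viewer there is one more tool, called in YAML: its name, and indented under it one key for each argument. drive_tool: Moves the arm, as the interface text tells. Its arguments: {"type":"object","properties":{"deltas":{"type":"array"},"grip_force":{"type":"number"}},"required":["deltas"]}

```bash
mkdir -p pics; ls; python3 - <<'E'
from bench import state,snapshot
import cv2,numpy as np,pickle
for n in("scene","top"):
    s=snapshot(n);pickle.dump(s,open(n+'.pkl','wb'));cv2.imwrite(f'pics/{n}.png',s['image'][:,:,::-1])
    print(n,s['fx'],s['cx'],s['cy'],np.round(s['cam_to_world'],3).tolist())
s=state();print(s)
E
```

```text
pics
scene 480.8664426015638 315.10495967482035 237.11893733660116 [[-0.384, 0.81, -0.442, 1095.776], [0.923, 0.334, -0.19, 227.216], [-0.007, -0.482, -0.876, 1283.298], [0.0, 0.0, 0.0, 1.0]]
top 556.3313549907697 322.36965710071945 229.8043079056344 [[0.024, -0.999, 0.042, 446.203], [-1.0, -0.024, -0.015, 14.7], [0.016, -0.042, -0.999, 1673.268], [0.0, 0.0, 0.0, 1.0]]
{'t': 0.1, 'joint_pos': array([-68.01941208,  23.5953354 ,  -0.72905297,  91.49801173,
         0.32194214,  64.98947091,  -4.70951578]), 'joint_velocities': array([ 0.053256  , -0.12315502, -0.00154141, -0.09201723, -0.08024511,
        0.02362997,  0.03966868]), 'joint_efforts': array([ 2.62317051e-03, -5.89094388e+01,  6.43844549e-01, -2.91709971e+01,
       -5.37512521e-02,  1.45221187e-02,  4.28627152e-05]), 'tool_pos': array([272.71264897, 561.83583944, 198.00307162]), 'tcp_rot': array([[-8.99668531e-01,  4.36573327e-01, -5.13347426e-04],
       [ 4.36573615e-01,  8.99667580e-01, -1.31289315e-03],
       [-1.11332093e-04, -1.40528259e-03, -9.99999006e-01]]), 'ft_force': array([-0.25811857,  0.40379562, -0.34414976]), 'torque': array([-0.02306391,  0.02840649, -0.01365824]), 'gripper_force': 0.0, 'width': 87.8668563315439}
```

View pics/scene.png

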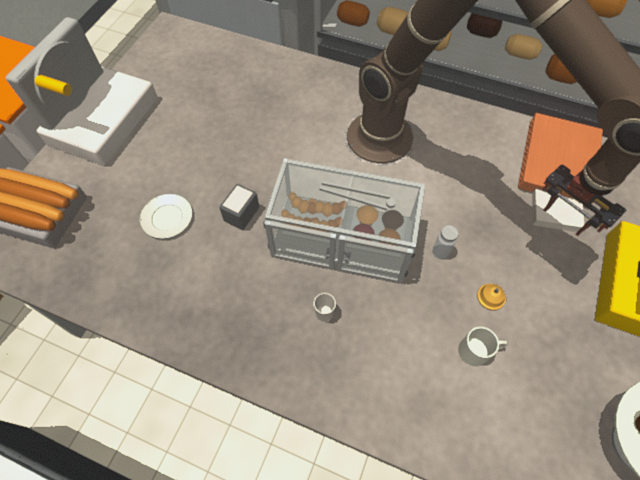

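View pics/top.png

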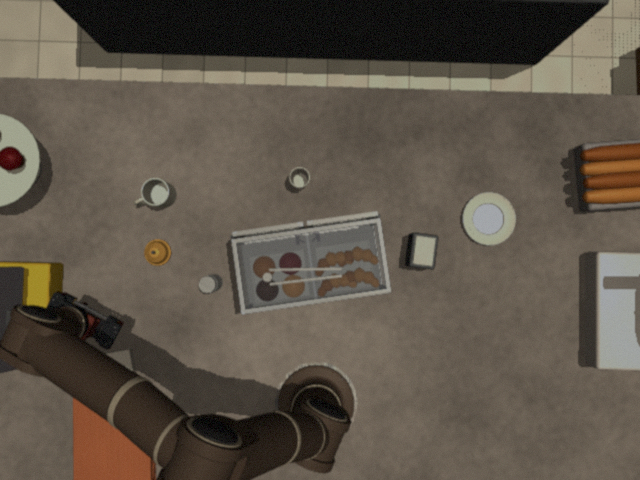

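The muffins (top view, about (277,275)) are in the +y compartment, so it is the left door. The cup is at (299,180), the shaker at (208,284) and the tongs lie on top at (300,275). I'll enlarge the case to read its corners.

```bash
python3 - <<'E'
import cv2,pickle
s=pickle.load(open('top.pkl','rb'));im=s['image'][:,:,::-1]
cv2.imwrite('pics/crop.png',cv2.resize(im[165:325,195:400],None,fx=3.7,fy=3.7,interpolation=cv2.INTER_CUBIC))
E
```

```text
(no output)
```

View pics/crop.png

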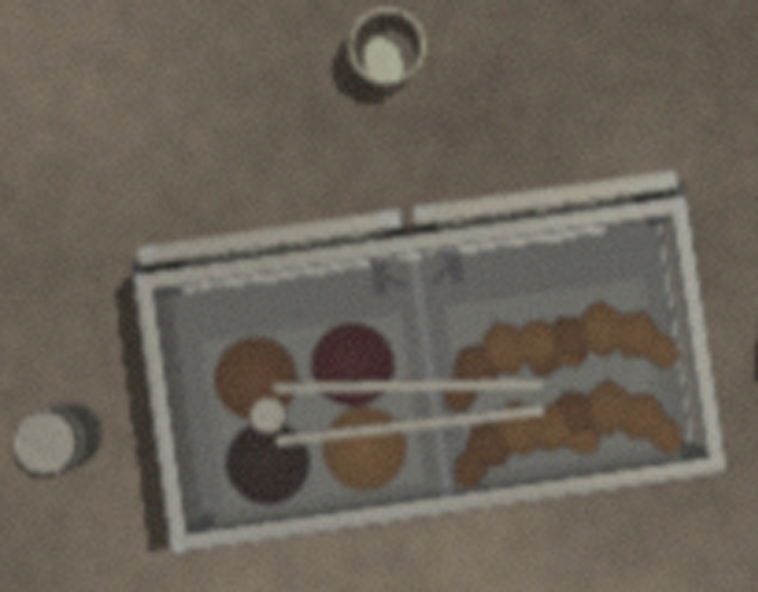

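Crop: the frame's outer corners are at (135,275), (686,198), (723,468) and (175,550). The left door's outer edge runs (138,248)-(402,212), the cup rim is centred at (387,47) and the shaker top at (45,443).

```bash
cat > h.py <<'E'
import numpy as np
def cast(s,u,v,z):
    T=s['cam_to_world'];d=T[:3,:3]@np.array([(u-s['cx'])/s['fx'],(v-s['cy'])/s['fy'],1])
    return (T[:3,3]+d*(z-T[2,3])/d[2])
E
python3 - <<'E'
from h import *
import pickle
s=pickle.load(open('top.pkl','rb'))
c=lambda p,z:cast(s,195+p[0]/3.7-.4,165+p[1]/3.7-.4,z)[:2]
P=np.array([c(p,200) for p in[(135,275),(686,198),(723,468),(175,550)]])
print(P.round(1),[np.linalg.norm(P[i]-P[(i+1)%4]).round(1) for i in range(4)])
Q=np.array([[100,200],[100,-200],[-100,-200],[-100,200]])
o=P.mean(0);A=Q.T@(P-o);yaw=np.arctan2(A[0,1]-A[1,0],A[0,0]+A[1,1])
R=np.array([[np.cos(yaw),-np.sin(yaw)],[np.sin(yaw),np.cos(yaw)]])
print('o',o,'yaw',yaw,'res',(P-o-Q@R.T).round(1).tolist())
for n,p,z in[('dL',(138,248),198),('dR',(402,212),198),('rL',(413,206),198),('cup',(387,47),80),('shk',(45,443),120)]:
    w=c(p,z);print(n,w.round(1),'case',((w-o)@R).round(1))
np.savez('case.npz',o=o,yaw=yaw)
z=np.array([[131,119],[119,107]])
for n,p in[('press',(119,47)),('free',(119,7)),('hinge',(107,197)),('sq',(107+190,197-0))]: print(n,(o+R@np.array(p)).round(1))
# scene check
s2=pickle.load(open('scene.pkl','rb'));T=np.linalg.inv(s2['cam_to_world'])
for q in [(100,200,200),(100,-200,200),(-100,-200,200),(-100,200,200)]:
    w=T@np.r_[o+R@np.array(q[:2]),q[2],1];print('scene px',(w[:2]/w[2]*s2['fx']+[s2['cx'],s2['cy']]).round(1))
E
```

```text
[[ 478.8  233.5]
 [ 543.5 -159.5]
 [ 351.  -189.7]
 [ 284.2  199.2]] [np.float64(398.3), np.float64(194.9), np.float64(394.6), np.float64(197.6)]
o [414.38209474  20.88452584] yaw 0.16629975889459334 res [[-1.1, -1.2], [-2.6, 0.3], [2.1, 3.2], [1.5, -2.4]]
dL [498.2 232.2] case [117.7 194.6]
dR [528.6  44.1] case [116.5   4. ]
rL [533.1  36.3] case [119.7  -4.4]
cup [663.3  61.3] case [252.2  -1.3]
shk [353.  308.8] case [-12.8 294.1]
press [524.   86.9]
free [530.6  47.5]
hinge [487.3 232.9]
sq [674.7 264.3]
scene px [413.9 247. ]
scene px [262.4 217. ]
scene px [282. 158.]
scene px [423.4 183.8]
```

drive_tool:
  deltas:
    - [0,0,-0.15,0,0,-0.966,1]
    - [0,0,-0.15,0,0,-0.966,1]
    - [0,0,-0.15,0,0,-0.966,1]
    - [0,0,-0.15,0,0,-0.966,1]
    - [0,0,-0.15,0,0,-0.966,1]
    - [0,0,-0.15,0,0,-0.966,1]
    - [0,0,-0.15,0,0,-0.966,1]
    - [0,0,-0.15,0,0,-0.966,1]
  grip_force: 20

```text
t: 0.9
tool_pos: [272.8, 562.0, 228.4]
tcp_rot: [[-0.986, -0.169, -0.0], [-0.169, 0.986, -0.001], [0.001, -0.001, -1.0]]
ft_force: [-0.4, 0.1, 0.1]
width: 27.2
gripper_force: 0.0
```

```bash
cat >> h.py <<'E'
d=np.load('case.npz');o=d['o'];yaw=float(d['yaw'])
R=np.eye(3);R[:2,:2]=[[np.cos(yaw),-np.sin(yaw)],[np.sin(yaw),np.cos(yaw)]]
O=np.r_[o,0]
def rep(*targets):
    from bench import state
    s=state();p=s['tool_pos'];C=s['tcp_rot']
    print('t',s['t'],'case pos',(R.T@(p-O)).round(1),'rot in case',(R.T@C).round(3).tolist(),'F case',(R.T@s['ft_force']).round(1),'w',s['width'],'j',s['joint_pos'].round(0))
    for q in targets:
        w=O+R@np.array(q,float);print('to',q,'shares',(C.T@(w-p)/25).round(2));p=w
E
python3 -c "
from h import *
rep((190,390,222),(190,47,222),(160,47,152))"
```

```text
t 0.9 case pos [-50.1 557.1 228.4] rot in case [[-1.0, -0.003, -0.001], [-0.003, 1.0, -0.001], [0.001, -0.001, -1.0]] F case [-0.4  0.2  0.1] w 27.156582195981482 j [-63.  23.  -8.  89.   3.  69.  28.]
to (190, 390, 222) shares [-9.58 -6.71  0.26]
to (190, 47, 222) shares [ 5.000e-02 -1.372e+01  1.000e-02]
to (160, 47, 152) shares [1.2  0.01 2.8 ]
```

drive_tool:
  deltas:
    - [-1,-0.7,0,0,0,0,1]
    - [-1,-0.7,0,0,0,0,1]
    - [-1,-0.7,0,0,0,0,1]
    - [-1,-0.7,0,0,0,0,1]
    - [-1,-0.7,0,0,0,0,1]
    - [-1,-0.7,0,0,0,0,1]
    - [-1,-0.7,0,0,0,0,1]
    - [-1,-0.7,0,0,0,0,1]

```text
t: 1.7
tool_pos: [494.2, 456.5, 228.2]
tcp_rot: [[-0.986, -0.166, -0.001], [-0.166, 0.986, -0.001], [0.001, -0.001, -1.0]]
ft_force: [0.5, 0.8, 0.4]
width: 0.3
gripper_force: 0.0
```

drive_tool:
  deltas:
    - [-1,-0.9,0,0,0,0,1]
    - [-0.6,-0.9,0,0,0,0,1]
    - [0,-1,0,0,0,0,1]
    - [0,-1,0,0,0,0,1]
    - [0,-1,0,0,0,0,1]
    - [0,-1,0,0,0,0,1]
    - [0,-1,0,0,0,0,1]
    - [0,-1,0,0,0,0,1]

```text
t: 2.5
tool_pos: [564.9, 270.5, 228.3]
tcp_rot: [[-0.986, -0.166, -0.001], [-0.166, 0.986, -0.0], [0.001, -0.0, -1.0]]
ft_force: [0.4, -1.2, -0.9]
width: 0.7
gripper_force: 0.0
```

drive_tool:
  deltas:
    - [0,-1,0,0,0,0,1]
    - [0,-1,0,0,0,0,1]
    - [0,-1,0,0,0,0,1]
    - [0,-1,0,0,0,0,1]
    - [0,-1,0,0,0,0,1]
    - [0,-1,0,0,0,0,1]
    - [0,-1,0,0,0,0,1]
    - [0,0,0,0,0,0,1]

```text
t: 3.3
tool_pos: [594.5, 94.4, 228.5]
tcp_rot: [[-0.987, -0.16, -0.0], [-0.16, 0.987, -0.002], [0.001, -0.002, -1.0]]
ft_force: [0.1, -0.5, 1.2]
width: 0.3
gripper_force: 0.0
```

```bash
python3 - <<'E'
from h import *
rep((160,47,152),(140,47,152))
from bench import snapshot
import cv2
s=snapshot('scene');cv2.imwrite('pics/s2.png',cv2.resize(s['image'][100:340,200:520,::-1],None,fx=2,fy=2))
E
```

```text
t 3.3 case pos [189.8  42.7 228.5] rot in case [[-1.0, 0.005, -0.001], [0.005, 1.0, -0.002], [0.001, -0.002, -1.0]] F case [ 0.  -0.6  1.2] w 0.3246125115761879 j [-16.  20.   3.  93.  -1.  67.  86.]
to (160, 47, 152) shares [1.19 0.17 3.06]
to (140, 47, 152) shares [ 0.8 -0.   0. ]
```

View pics/s2.png

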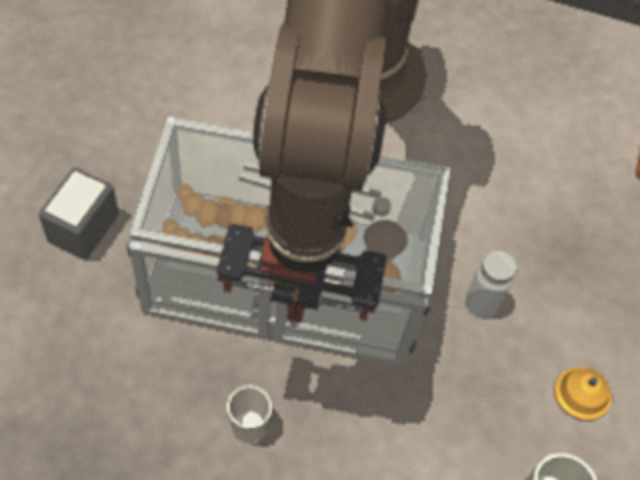

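The gripper hangs closed in front of the left door (crop about (295,310)), clear of the cup at (250,410). Next I'll go down, then press.

drive_tool:
  deltas:
    - [0.2,0.17,1,0,0,0,1]
    - [0.5,0,1,0,0,0,1]
    - [0.5,0,1,0,0,0,1]
    - [0.3,0,0,0,0,0,1]
    - [0.3,0,0,0,0,0,1]
    - [0,0,0,0,0,0,1]

```text
t: 3.95
tool_pos: [549.2, 96.5, 155.2]
tcp_rot: [[-0.986, -0.166, 0.002], [-0.166, 0.986, 0.001], [-0.002, 0.0, -1.0]]
ft_force: [0.7, 0.1, -0.1]
width: 0.7
gripper_force: 0.0
```

drive_tool:
  deltas:
    - [0.16,0,0,0,0,0,1]
    - [0.16,0,0,0,0,0,1]
    - [0.1,0,0,0,0,0,1]
    - [0,0,0,0,0,0,1]

```text
t: 4.35
tool_pos: [538.5, 94.0, 154.0]
tcp_rot: [[-0.986, -0.166, 0.0], [-0.166, 0.986, 0.0], [-0.0, 0.0, -1.0]]
ft_force: [-0.2, -0.5, 0.2]
width: 0.2
gripper_force: 0.0
```

```bash
python3 -c "
from h import *
rep((124,47,152))"
```

```text
t 4.35 case pos [134.5  51.6 154. ] rot in case [[-1.0, -0.0, 0.0], [-0.0, 1.0, 0.0], [-0.0, 0.0, -1.0]] F case [-0.2 -0.4  0.2] w 0.17577930570326628 j [-17.  18.   2. 106.  -1.  56.  85.]
to (124, 47, 152) shares [ 0.42 -0.18  0.08]
```

drive_tool:
  deltas:
    - [0.12,-0.1,0,0,0,0,1]
    - [0.12,0,0,0,0,0,1]
    - [0,0,0,0,0,0,1]

```text
t: 4.65
tool_pos: [532.9, 90.3, 153.7]
tcp_rot: [[-0.986, -0.165, -0.0], [-0.165, 0.986, -0.0], [0.0, -0.0, -1.0]]
ft_force: [1.0, -0.2, 0.1]
width: 0.6
gripper_force: 0.0
```

drive_tool:
  deltas:
    - [0.1,0,0,0,0,0,1]
    - [0,0,0,0,0,0,1]

```text
t: 4.85
tool_pos: [531.3, 90.1, 153.9]
tcp_rot: [[-0.986, -0.165, 0.002], [-0.165, 0.986, 0.0], [-0.002, -0.0, -1.0]]
ft_force: [4.0, -0.9, -2.0]
width: 0.3
gripper_force: 2.0
```

Contact at about x = 128. I'll press on to the stop.

drive_tool:
  deltas:
    - [0.1,0,0,0,0,0,1]
    - [0.1,0,0,0,0,0,1]
    - [0,0,0,0,0,0,1]

```text
t: 5.15
tool_pos: [527.1, 89.2, 154.0]
tcp_rot: [[-0.986, -0.165, 0.003], [-0.165, 0.986, 0.0], [-0.003, -0.0, -1.0]]
ft_force: [6.1, -1.1, -3.5]
width: 0.8
gripper_force: 3.2
```

drive_tool:
  deltas:
    - [0.06,0,0,0,0,0,1]
    - [0,0,0,0,0,0,1]

```text
t: 5.35
tool_pos: [527.1, 89.2, 154.1]
tcp_rot: [[-0.986, -0.165, 0.006], [-0.165, 0.986, 0.001], [-0.006, -0.0, -1.0]]
ft_force: [11.7, 0.2, -8.2]
width: 0.7
gripper_force: 5.5
```

At the stop (11.7 N with no further travel). Backing off.

drive_tool:
  deltas:
    - [-0.3,0,0,0,0,0,1]
    - [-0.5,0,0,0,0,0,1]
    - [-0.6,0,0,0,0,0,1]
    - [-0.8,0,0,0,0,0,1]
    - [-0.8,0,0,0,0,0,1]
    - [-0.8,0,0,0,0,0,1]
    - [-0.8,0,0,0,0,0,1]
    - [-0.5,0,0,0,0,0,1]

```text
t: 6.15
tool_pos: [651.1, 110.8, 153.1]
tcp_rot: [[-0.986, -0.166, -0.001], [-0.166, 0.986, -0.0], [0.001, 0.0, -1.0]]
ft_force: [-1.2, -0.6, 0.4]
width: 0.6
gripper_force: 0.0
```

drive_tool:
  deltas:
    - [0,0,-0.8,0,0,0,1]
    - [0,0,-1,0,0,0,1]
    - [0,0,-1,0,0,0,1]
    - [0,0,0,0,0,0,1]
    - [0,0,0,0,0,0,1]

```text
t: 6.65
tool_pos: [650.1, 110.6, 223.6]
tcp_rot: [[-0.986, -0.166, -0.0], [-0.166, 0.986, 0.0], [0.0, 0.0, -1.0]]
ft_force: [-0.3, -0.6, -0.3]
width: 0.3
gripper_force: 0.0
```

```bash
python3 - <<'E'
from h import *
rep((140,40,222),(140,40,150))
from bench import snapshot
import cv2,pickle
s=snapshot('scene');pickle.dump(s,open('s3.pkl','wb'));cv2.imwrite('pics/s3.png',cv2.resize(s['image'][150:330,230:470,::-1],None,fx=3,fy=3))
E
```

```text
t 6.65 case pos [247.3  49.4 223.6] rot in case [[-1.0, -0.0, -0.0], [-0.0, 1.0, 0.0], [0.0, 0.0, -1.0]] F case [-0.4 -0.5 -0.3] w 0.27663508971923084 j [-16.  26.   3.  85.  -1.  70.  87.]
to (140, 40, 222) shares [ 4.29 -0.38  0.07]
to (140, 40, 150) shares [-0.   -0.    2.88]
```

View pics/s3.png

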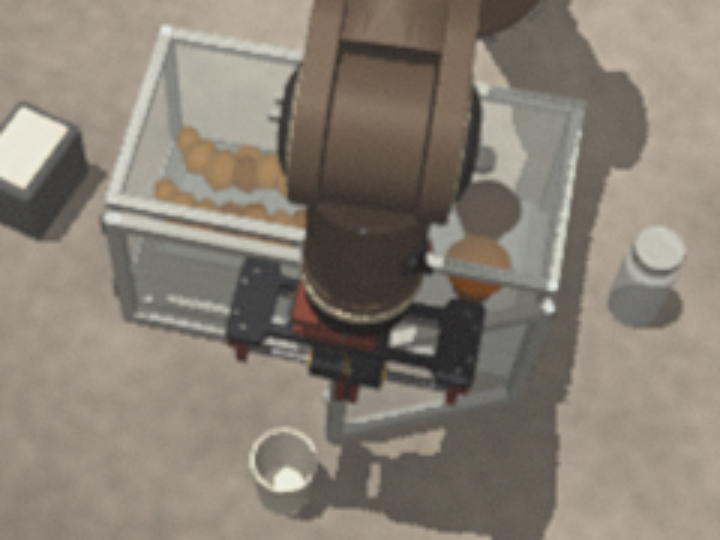

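The door is ajar: its lower free corner is at crop (338,438), and the cup is still in place at (283,460). I'll check the angle from that corner.

```bash
python3 - <<'E'
from h import *
import pickle
s=pickle.load(open('s3.pkl','rb'))
for u,v in[(338,438),(515,398)]:
    w=cast(s,230+u/3,150+v/3,8);q=R.T@(w-O);print(q.round(0),'ang',np.arctan2(q[0]-107,197-q[1]))
E
```

```text
[193.  43.   8.] ang 0.5122796651111031
[115. 200.   8.] ang 1.9294980226237115
```

drive_tool:
  deltas:
    - [0.9,-0.2,0,0,0,0,1]
    - [0.9,-0.2,0,0,0,0,1]
    - [0.9,-0.2,0,0,0,0,1]
    - [0.9,-0.1,0,0,0,0,1]
    - [0.6,0,0,0,0,0,1]
    - [0,0,0,0,0,0,1]
    - [0,0,0,0,0,0,1]

```text
t: 7.4
tool_pos: [549.3, 75.7, 223.2]
tcp_rot: [[-0.986, -0.166, -0.001], [-0.166, 0.986, -0.0], [0.001, 0.0, -1.0]]
ft_force: [0.1, -0.2, -0.2]
width: 0.3
gripper_force: 0.0
```

```bash
python3 - <<'E'
from h import *
rep((142,32,222),(142,32,152))
from bench import snapshot
import cv2
s=snapshot('scene');cv2.imwrite('pics/s4.png',cv2.resize(s['image'][150:330,230:470,::-1],None,fx=3,fy=3))
E
```

```text
t 7.4 case pos [142.2  31.7 223.2] rot in case [[-1.0, -0.0, -0.001], [-0.0, 1.0, 0.0], [0.001, 0.0, -1.0]] F case [ 0.  -0.3 -0.2] w 0.31090573702248264 j [-15.  15.   3. 100.  -1.  65.  87.]
to (142, 32, 222) shares [0.01 0.01 0.05]
to (142, 32, 152) shares [-0.  -0.   2.8]
```

View pics/s4.png

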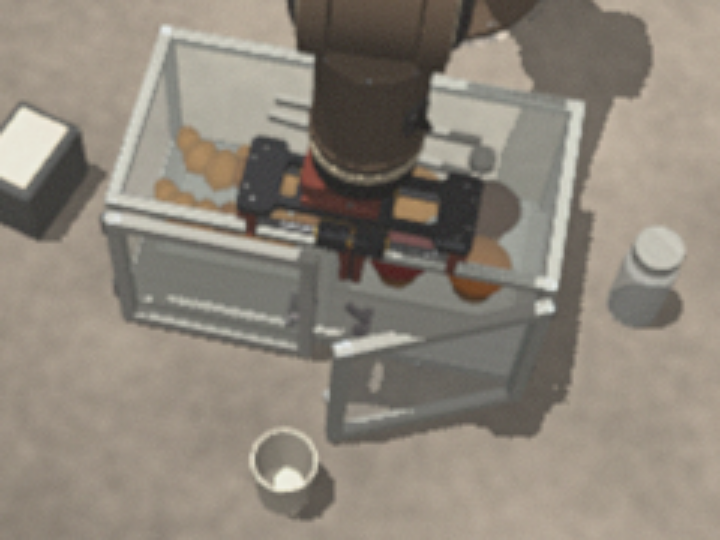

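The door is open about 0.45 rad, its top free corner at crop (338,350). The fingertips at (350,275) are behind it, between the frame and the door. Descending.

drive_tool:
  deltas:
    - [0,0,0.8,0,0,0,1]
    - [0,0,0.8,0,0,0,1]
    - [0,0,0.8,0,0,0,1]
    - [0,0,0.4,0,0,0,1]
    - [0,0,0,0,0,0,1]

```text
t: 7.95
tool_pos: [548.8, 75.6, 152.0]
tcp_rot: [[-0.986, -0.166, -0.003], [-0.166, 0.986, -0.001], [0.003, -0.0, -1.0]]
ft_force: [-0.4, 0.2, -0.3]
width: 0.9
gripper_force: 0.0
```

```bash
python3 - <<'E'
from h import *
def t(a,r=168,c=13):
    d=np.array([np.sin(a),-np.cos(a)]);n=np.array([-np.cos(a),-np.sin(a)])
    return (np.array([107,197])+r*d+c*n).round(0).tolist()+[152]
rep(*[t(a) for a in(.45,.6,.75,.9,1.05,1.2,1.3,1.4,1.5,1.57)])
E
```

```text
t 7.95 case pos [141.6  31.7 152. ] rot in case [[-1.0, -0.0, -0.003], [-0.0, 1.0, -0.0], [0.003, -0.0, -1.0]] F case [-0.3  0.3 -0.3] w 0.8809724522057653 j [-15.  19.   2. 105.  -1.  56.  88.]
to [168.0, 40.0, 152] shares [-1.06  0.33 -0.  ]
to [191.0, 51.0, 152] shares [-0.92  0.44 -0.  ]
to [212.0, 65.0, 152] shares [-0.84  0.56 -0.  ]
to [231.0, 82.0, 152] shares [-0.76  0.68 -0.  ]
to [246.0, 102.0, 152] shares [-0.6  0.8 -0. ]
to [259.0, 124.0, 152] shares [-0.52  0.88 -0.  ]
to [265.0, 140.0, 152] shares [-0.24  0.64 -0.  ]
to [270.0, 156.0, 152] shares [-0.2   0.64 -0.  ]
to [274.0, 172.0, 152] shares [-0.16  0.64 -0.  ]
to [275.0, 184.0, 152] shares [-0.04  0.48 -0.  ]
```

drive_tool:
  deltas:
    - [-0.35,0.1,0,0,0,0,1]
    - [-0.35,0.1,0,0,0,0,1]
    - [-0.36,0.13,0,0,0,0,1]
    - [-0.3,0.15,0,0,0,0,1]
    - [-0.3,0.15,0,0,0,0,1]
    - [-0.32,0.14,0,0,0,0,1]

```text
t: 8.55
tool_pos: [595.4, 103.5, 153.8]
tcp_rot: [[-0.986, -0.166, -0.0], [-0.166, 0.986, 0.0], [0.0, 0.0, -1.0]]
ft_force: [-1.6, 0.7, -0.2]
width: 0.5
gripper_force: 0.3
```

drive_tool:
  deltas:
    - [-0.42,0.28,0,0,0,0,1]
    - [-0.42,0.28,0,0,0,0,1]
    - [-0.38,0.34,0,0,0,0,1]
    - [-0.38,0.34,0,0,0,0,1]
    - [-0.3,0.4,0,0,0,0,1]
    - [-0.3,0.4,0,0,0,0,1]

```text
t: 9.15
tool_pos: [641.0, 163.1, 153.5]
tcp_rot: [[-0.986, -0.166, -0.001], [-0.166, 0.986, -0.0], [0.001, -0.0, -1.0]]
ft_force: [-1.4, -1.4, 0.6]
width: 0.7
gripper_force: 0.8
```

```bash
python3 - <<'E'
from h import *
rep([259.0, 124.0, 152])
from bench import snapshot
import cv2
s=snapshot('scene');cv2.imwrite('pics/s5.png',cv2.resize(s['image'][150:330,230:470,::-1],None,fx=3,fy=3))
E
```

```text
t 9.15 case pos [247.  102.8 153.5] rot in case [[-1.0, -0.0, -0.001], [-0.0, 1.0, -0.0], [0.001, -0.0, -1.0]] F case [-1.6 -1.2  0.6] w 0.7282302636404183 j [-20.  29.   2.  89.  -1.  62.  82.]
to [259.0, 124.0, 152] shares [-0.48  0.85  0.06]
```

View pics/s5.png

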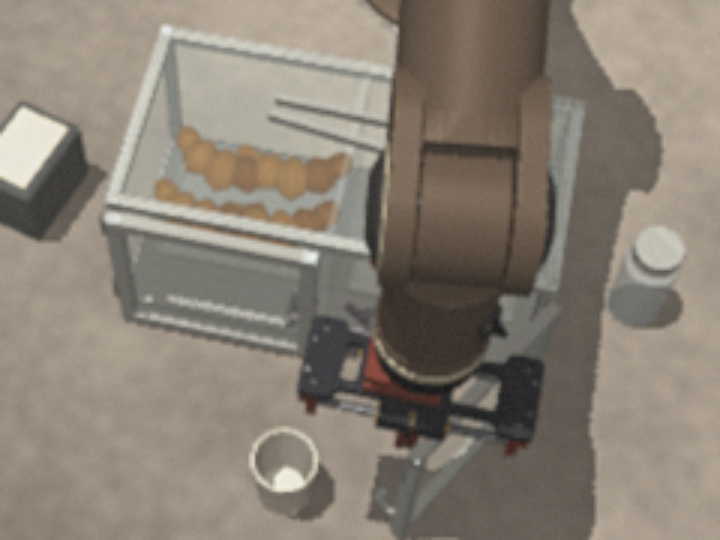

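The door is now open about 1.05 rad and moving with the finger (free edge at crop (400,520)), and the cup has not moved. Continuing along the arc.

drive_tool:
  deltas:
    - [-0.26,0.43,0,0,0,0,1]
    - [-0.26,0.43,0,0,0,0,1]
    - [-0.12,0.32,0,0,0,0,1]
    - [-0.12,0.32,0,0,0,0,1]
    - [-0.1,0.32,0,0,0,0,1]
    - [-0.1,0.32,0,0,0,0,1]
    - [-0.08,0.32,0,0,0,0,1]
    - [-0.08,0.32,0,0,0,0,1]

```text
t: 10.0
tool_pos: [656.8, 235.8, 153.7]
tcp_rot: [[-0.986, -0.166, -0.0], [-0.166, 0.986, -0.0], [0.0, -0.0, -1.0]]
ft_force: [-1.7, -1.7, 0.9]
width: 0.7
gripper_force: 1.2
```

drive_tool:
  deltas:
    - [-0.02,0.24,0,0,0,0,1]
    - [0,0.24,0,0,0,0,1]
    - [0,0.1,0,0,0,0,1]
    - [0,0,0,0,0,0,1]

```text
t: 10.4
tool_pos: [655.1, 250.6, 153.9]
tcp_rot: [[-0.986, -0.166, 0.001], [-0.166, 0.986, 0.001], [-0.001, 0.001, -1.0]]
ft_force: [0.4, 0.4, -0.1]
width: 0.6
gripper_force: 0.0
```

```bash
python3 - <<'E'
from h import *
rep()
E
```

```text
t 10.4 case pos [275.4 186.7 153.9] rot in case [[-1.0, -0.001, 0.001], [-0.001, 1.0, 0.001], [-0.001, 0.001, -1.0]] F case [ 0.5  0.3 -0.1] w 0.6405330370140152 j [-26.  33.   2.  83.  -1.  64.  75.]
```

drive_tool:
  deltas:
    - [0,-0.4,0,0,0,0,1]
    - [0,-0.8,0,0,0,0,1]
    - [0,-0.8,0,0,0,0,1]
    - [0,0,-1,0,0,0,1]
    - [0,0,-1,0,0,0,1]
    - [0,0,-1,0,0,0,1]
    - [0,0,-1,0,0,0,1]
    - [0,0,0,0,0,0,1]

```text
t: 11.2
tool_pos: [665.6, 198.2, 258.2]
tcp_rot: [[-0.987, -0.163, 0.006], [-0.163, 0.987, 0.002], [-0.007, 0.001, -1.0]]
ft_force: [0.9, 0.5, 0.4]
width: 0.3
gripper_force: 0.0
```

drive_tool:
  deltas:
    - [1,-0.6,-0.2,0,0,0,1]
    - [1,-0.6,-0.2,0,0,0,1]
    - [1,-0.6,0,0,0,0,1]
    - [1,-0.6,0,0,0,0,1]
    - [1,-0.6,0,0,0,0,1]
    - [0,0,0,0,0,0,1]
    - [0,0,0,0,0,0,1]

```text
t: 11.9
tool_pos: [552.4, 104.4, 263.7]
tcp_rot: [[-0.987, -0.164, 0.0], [-0.164, 0.987, 0.0], [-0.0, 0.0, -1.0]]
ft_force: [0.7, 0.0, -0.2]
width: 0.3
gripper_force: 0.0
```

```bash
python3 - <<'E'
from h import *
rep()
from bench import snapshot
import cv2,pickle
s=snapshot('scene');pickle.dump(s,open('s6.pkl','wb'));cv2.imwrite('pics/s6.png',cv2.resize(s['image'][140:360,210:510,::-1],None,fx=2.5,fy=2.5))
E
```

```text
t 11.9 case pos [149.9  59.5 263.7] rot in case [[-1.0, 0.002, 0.0], [0.002, 1.0, 0.0], [-0.0, 0.0, -1.0]] F case [ 0.7 -0.1 -0.2] w 0.30435123604432124 j [-18.  14.   3.  95.  -1.  70.  85.]
```

View pics/s6.png

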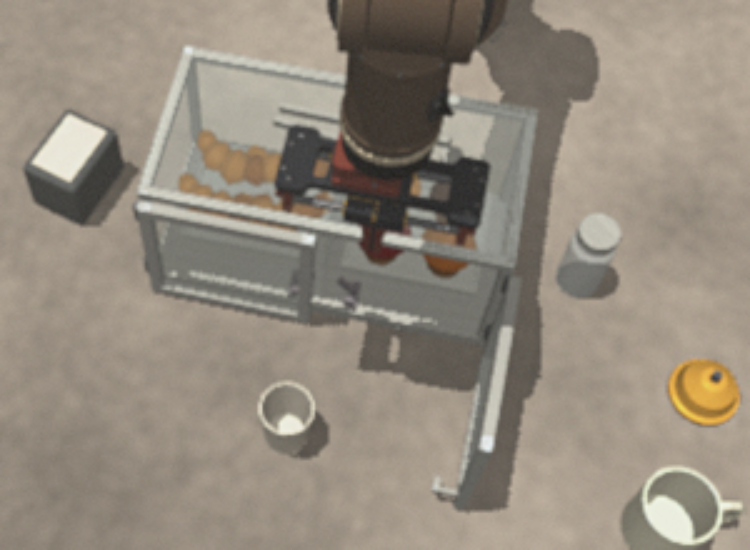

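The door stands about square: its top edge runs from crop (510,328) to the free end (488,445). The croissant door is shut, and the cup and tongs are undisturbed. I'll measure the angle.

```bash
python3 - <<'E'
from h import *
import pickle
s=pickle.load(open('s6.pkl','rb'))
P=[(R.T@(cast(s,210+u/2.5,140+v/2.5,z)-O)) for u,v,z in[(508,330,198),(488,445,198),(485,505,8),(462,500,8)]]
print(np.round(P,0)); v=P[1]-P[0];print(np.arctan2(v[0],-v[1]))
E
```

```text
[[169. 208. 198.]
 [291. 205. 198.]
 [287. 231.   8.]
 [287. 206.   8.]]
1.5479168778925707
```

```bash
python3 -c "
from bench import job_done
print(job_done())"
```

```text
the job is handed in; nothing more can be done
None
```

The muffin (left) door is open at about 1.55 rad (1.57 is square). The croissant door is still shut, nothing else near the case looked moved, the robot is clear of the scene, and the job was handed in at about 12 s of the 51 s allowed.

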